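Index a filter turret to its next station

TASK

The two filter cubes ride on a turret that is locked by a sprung plunger. Pull the plunger up by its black knob, turn the turret's head anticlockwise (seen from above) away from its present notch, then let the plunger down on its hidden track and turn on slowly until it drops fully home in the next notch and locks the head. Stop turning as soon as it drops, so that the hidden pin is never strained, and leave the bottle, the lens case and the eyepiece round the turret where they stand.

Things in the scene. Friction and masses are not known exactly. Their poses are not given: they have to be found in the camera images.
- turret_base: fixed round aluminium base: flange 224 mm across and 10 mm high, drum 190 mm across up to 42 mm, graduated on its side. Origin on the turning axis at the table top, z up. With the head at 0 the plunger lies 75 mm from the axis along the base's -x.
- track_mid (a point): point on the turning axis, 42 mm up, level with the hidden ring track (radius 75 mm) inside the drum on which the pin rides. The track has two notches 10 mm wide and 8 mm deep with upright sides: one at head angle 0, the next somewhere from 0.75 to 1.25 rad anticlockwise, set differently each time and given by no reading; it must be felt for.
- head (a joint): angle (rad) of the grey round head, 196 mm across, top 56 mm up, about the base's z; 0 at the start, grows anticlockwise from above, stops at -0.3 and 2.0. Carries the plunger and, beyond the axis, two black filter cubes (41x35x38 mm, tops 94 mm up). Greased: about 0.1 N m plus 0.3 N m per rad/s (3 to 5 N at the knob when slow); stays where left; a pin in a notch locks it.
- plunger (a joint): height (m) of the sprung plunger above its home position: 0 = fully home in a notch (head locked), 0.008 = pin riding on the track, 0.016 = upper stop. A spring presses it down with about 7 N at home and 11 N at the top, and it does not stay up by itself.
- knob_mid (a point): middle of the plunger's round black knob, 32 mm across and 20 mm tall; 94 mm above the table with the plunger home, and rises with it. A 9 mm stem joins it to a round steel housing 38 mm across on the same axis, fixed to the head, from 56 to 74 mm up. Push the housing to turn the head: a side load on the knob hinders its drop.
- index_pin: hidden steel pin, 8 mm across with a round nose, fixed under the plunger; its origin lies on the plunger's axis, at table height when the plunger is home. It must not be pressed against its track or the sides of a notch with more than 35 N.
- oil_bottle: bystander: brown dropper bottle, 31 mm across, 96 mm tall, loose on the table; origin at the centre of its underside.
- lens_case: bystander: white objective in a round clear case with a black foot, 40 mm across, 82 mm tall, loose on the table; origin at the centre of its underside.
- eyepiece: bystander: black spare eyepiece, 39 mm across, 65 mm tall, loose on the table; origin at the centre of its underside.

How it is judged:
By the outcome, as a careful person would: the job done as asked, in the order asked, and still so for the second after the job is handed in, with the robot touching nothing.
It also fails if it takes over 56 s, if anything falls off the work surface, if the arm or the gripper's body presses on something with over 40 N, if the wrist force passes 120 N, or if a joint passes its speed limit or range.

ROBOT

A 6-joint arm with a two-finger parallel gripper is mounted at the origin on a cart in front of the work surface, level with it; the furniture and walls round the work are solid. World frame = base frame: x ahead of the robot, y to its left, z up, the work surface at z = 0. Lengths are in m, angles in rad, forces in N, time in s.
With the tool pointing down it reaches from about 0.35 to 0.975 m from the base axis. Payload 4.9 kg.
Tool frame: the origin (TCP) lies midway between the tips of the shut fingers; the grasp point (between the pads) lies 19 mm behind it; z points along the fingers, y is the direction in which the jaws open and shut (so a half turn about z gives the same grasp; the last joint's range is limited). The gripper opens to 85 mm and grips with 20 to 120 N. Pads are 22 mm wide; open, the fingers measure 114 mm over their backs; the gripper's body (76 mm by 85 mm) begins 54 mm behind the grasp point. The pads swing forward as they close: fully open they stand 13 mm farther back than shut.
Start: joints at [-1.32, 0.053, 1.613, -0, 1.476, -0.119], TCP at [0.226, -0.583, 0.231] pointing down, gripper open.
Joint ranges: [-3.01, 3.01], [-1.01, 2.22], [0.06, 2.58], [-1.02, 4.17], [0.09, 2.62], [-3.14, 3.14]. Speed limits (rad/s): [2.57, 2.57, 3.14, 3.14, 3.14, 3.14].

INTERFACE

Orientations are given as a unit quaternion [w, x, y, z].
In Python, from plant import state, grab_frame, camera_params, job_done, boxes_of gives the robot as it stands.
- The arm moves only by the tool step_arm, never from a script. Its argument "steps" is a list of rows, each a list of 4 numbers: the shift along the tool's x, y, z in mm, then the turn about the tool's z in degrees. A call has 1 to 8 rows; each row shifts and turns the pose as measured when the row begins, along the tool's axes as they then stand; what a row does not reach is not made up. A row lasts 1/10 s, in which the tool goes at most 50 mm and 8.59 degrees, less where a joint would pass 70% of its speed; a pose out of reach is approached as far as the arm can. A call is refused whole if a number of a shift passes 50 or a number of a turn 8.59, either way. A call with a gripper value outside its range is refused whole. "claw" is the opening in per cent of the stroke, from 0 (shut) to 100 (fully open), set as the call begins (left out, the last holds). The fingers move at their own pace and stop on an object; the grip force is fixed at half the most. Time passes only in rows, so rows that do not move let the fingers close. It gives the time, the measured TCP pose, the force and the opening at its end, in the units of the state.
- state(): the state, without advancing time (a new reading comes with each control period).
- grab_frame(name): name is "scene" or "top"; returns (picture, depth): 400x640x3 uint8, red, green, blue; 400x640 float32, m along the optical axis (not along the pixel's ray), 0 where there is no reading.
- camera_params(name): a dict with "mtx" (3x3 intrinsics, pixels), "extrinsics" (4x4, takes a point from camera to world coordinates). Camera axes: x right, y down, z forward; pixel columns grow to the right and rows downward; lengths in m; the calibration is good to about 2 mm. A picture is of the moment at which its call begins. camera_params takes no time and is no camera call.
- job_done(): hands the job in, once; it reports no verdict.
Trained networks look in the newest picture that a camera, given by its name, has taken for a name from the list of things; names that differ only in an ending like _2 or _b are one class to them, and where a whole thing is asked for, a point or a joint stands for the part that bears it (a point fixed in the world has none). Each returns a list of dicts, best first, with "p" (0 to 1); they miss things now and then, are a little off and sometimes report something else, mostly with a low value. They report only what shows in the picture. A call takes as long as a camera call.
- boxes_of(camera, label): "box" ([left, top, width, height] in pixels, round what is visible of it).
The state is a dict: "time": time; "joint_pos": joint angles; "joint_vel": joint speeds; "joint_efforts": joint torques, N m; "tool_pos": TCP position; "tool_rot": TCP orientation; "contact_force": force on the tool from outside, world axes, zero at the start; "ft_torque": the same for the moment, N m; "gripper_width": opening from 0.0 (shut) to 1.0 (fully open).
Only numpy, scipy, OpenCV 4.12 (cv2) and the standard library are available. Lean on these libraries where they do the work, as an engineer would, in place of code of your own. Each camera call takes 0.05 s, during which the arm holds its last target. There are 200 camera calls.

## Working session

There is one attempt and no reset: what is moved stays moved. The work goes in short steps, Python scripts to look and compute and a tool call to move; the robot and the scene stay as the last step left them, time stands still between calls to the robot, and variables do not carry over. Pictures are saved under pics/ and viewed, about 8 in all and at most 12, crops included, and the job is handed in when it is done.

Besides the shell and the picture viewer there is one more tool, called by a JSON object that holds its "op" and its "data". step_arm: Moves the arm, as the interface text tells. Its arguments: {"type":"object","properties":{"steps":{"type":"array"},"claw":{"type":"number"}},"required":["steps"]}

```bash
mkdir -p pics; ls
cat > h.py <<'E'
import numpy as np,cv2
from plant import *
def px2w(cam,d,u,v):
    c=camera_params(cam);K=np.array(c["mtx"]);T=np.array(c["extrinsics"])
    z=d[int(v),int(u)];p=np.linalg.inv(K)@[u,v,1]*z
    return (T@np.r_[p,1])[:3]
def w2px(cam,p):
    c=camera_params(cam);K=np.array(c["mtx"]);T=np.linalg.inv(np.array(c["extrinsics"]))
    q=K@(T@np.r_[p,1])[:3];return q[:2]/q[2]
def cloud(cam,d):
    c=camera_params(cam);K=np.array(c["mtx"]);T=np.array(c["extrinsics"])
    v,u=np.mgrid[:d.shape[0],:d.shape[1]]
    P=np.stack([u,v,np.ones_like(u)],-1)@np.linalg.inv(K).T*d[...,None]
    return P@T[:3,:3].T+T[:3,3]
E
python3 - <<'E'
from h import *
for cam in("scene","top"):
    im,d=grab_frame(cam);cv2.imwrite(f"pics/{cam}0.png",im[...,::-1]);np.save(cam+".npy",d)
    print(cam,camera_params(cam)["extrinsics"])
    for l in("turret_base","knob_mid","head","oil_bottle","lens_case","eyepiece"):
        for b in boxes_of(cam,l)[:2]:
            x,y,w,h=b["box"];print(l,b["p"],np.round(b["box"]),px2w(cam,d,x+w/2,y+h/2).round(4))
s=state();print(s["time"],s["tool_pos"],s["tool_rot"],s["contact_force"])
E
```

```text
pics
scene [[ 0.88203009 -0.33230005  0.33406527  0.31929405]
 [-0.47118836 -0.6252044   0.62217441 -0.4961873 ]
 [ 0.00211049 -0.70618421 -0.708025    0.69747254]
 [ 0.          0.          0.          1.        ]]
turret_base 0.82 [256. 178.  99.  93.] [0.5635 0.004  0.0544]
turret_base 0.45 [266. 205.  20.  20.] [0.5039 0.015  0.1042]
knob_mid 0.6 [266. 208.  16.  16.] [0.4981 0.0145 0.105 ]
oil_bottle 0.78 [251. 162.  13.  36.] [0.5263 0.1792 0.0558]
lens_case 0.71 [290. 149.  21.  31.] [0.6366 0.1753 0.0628]
eyepiece 0.93 [374. 200.  19.  32.] [ 0.719  -0.0569  0.0597]
eyepiece 0.71 [258. 178.  96.  92.] [0.5652 0.0027 0.0562]
top [[-0.00176342 -0.99717173  0.0751361   0.56893128]
 [-0.99992257  0.00268384  0.01215083  0.05220468]
 [-0.01231812 -0.07510885 -0.99709925  0.98709109]
 [ 0.          0.          0.          1.        ]]
turret_base 0.83 [286. 181.  86.  92.] [0.5808 0.0303 0.0613]
turret_base 0.28 [256. 192.  16.  15.] [0.6438 0.1858 0.0782]
knob_mid 0.56 [347. 159.  18.  15.] [ 0.7276 -0.0361  0.0605]
knob_mid 0.42 [322. 254.  18.  14.] [0.5027 0.027  0.1022]
head 0.81 [288. 186.  80.  84.] [0.5786 0.0308 0.0623]
oil_bottle 0.48 [257. 242.  16.  14.] [0.5263 0.1827 0.0713]
lens_case 0.48 [256. 191.  15.  16.] [0.6448 0.1861 0.0779]
eyepiece 0.62 [349. 158.  16.  20.] [ 0.7226 -0.039   0.0624]
0.7 [ 0.2258994  -0.58273543  0.2313423 ] [ 2.33997846e-05  9.82955588e-01  1.83843173e-01 -3.18766243e-06] [-0.34597553 -0.04739032  0.07408992]
```

Run:
```python
from h import *
for cam,(x0,y0,x1,y1) in {"top":(230,120,400,300),"scene":(220,130,420,290)}.items():
    im=cv2.imread(f"pics/{cam}0.png");d=np.load(cam+".npy")
    cv2.imwrite(f"pics/{cam}0c.png",cv2.resize(im[y0:y1,x0:x1],None,fx=3.3 if cam=="top" else 3.7,fy=3.3 if cam=="top" else 3.7,interpolation=cv2.INTER_CUBIC))
    P=cloud(cam,d)
    near=np.hypot(P[...,0]-.575,P[...,1]-.02)<.13
    print(cam,np.histogram(P[near][:,2],bins=np.arange(0,.13,.005)))
    m=near&(P[...,2]>.050)&(P[...,2]<.066)
    (cx,cy),r=cv2.minEnclosingCircle(P[m][:,:2].astype(np.float32));print("head",cx,cy,r,np.median(P[m][:,2]))
    m=(P[...,2]>.098)&(P[...,2]<.112)&(np.hypot(P[...,0]-.5,P[...,1]-.02)<.04)
    (cx,cy),r=cv2.minEnclosingCircle(P[m][:,:2].astype(np.float32));print("knob",cx,cy,r,m.sum(),P[m].mean(0))
```

```text
top (array([ 780,  374,  552,   19,    0,    0,    0,    0,    0,    2, 1312,
       2743,  194,  108,   36,   15,   10,   69,  394,   39,  130,   18,
          0,    0,    0]), array([0.   , 0.005, 0.01 , 0.015, 0.02 , 0.025, 0.03 , 0.035, 0.04 ,
       0.045, 0.05 , 0.055, 0.06 , 0.065, 0.07 , 0.075, 0.08 , 0.085,
       0.09 , 0.095, 0.1  , 0.105, 0.11 , 0.115, 0.12 , 0.125]))
head 0.5802780389785767 0.0335862822830677 0.09793327748775482 0.05588529686445942
knob 0.5054925680160522 0.031394343823194504 0.016449077054858208 154 [0.50517292 0.03137778 0.10316709]
scene (array([1146,  338,  931,  126,  116,  115,  122,   92,   34,  104,  575,
       2810,  286,  180,  162,   99,   68,  103,  438,   50,  128,   23,
          0,    0,    0]), array([0.   , 0.005, 0.01 , 0.015, 0.02 , 0.025, 0.03 , 0.035, 0.04 ,
       0.045, 0.05 , 0.055, 0.06 , 0.065, 0.07 , 0.075, 0.08 , 0.085,
       0.09 , 0.095, 0.1  , 0.105, 0.11 , 0.115, 0.12 , 0.125]))
head 0.5791694521903992 0.031331054866313934 0.09926284849643707 0.05635622349837921
knob 0.503770112991333 0.028275126591324806 0.016544753685593605 167 [0.50285508 0.02667793 0.10320906]
```

View pics/top0c.png

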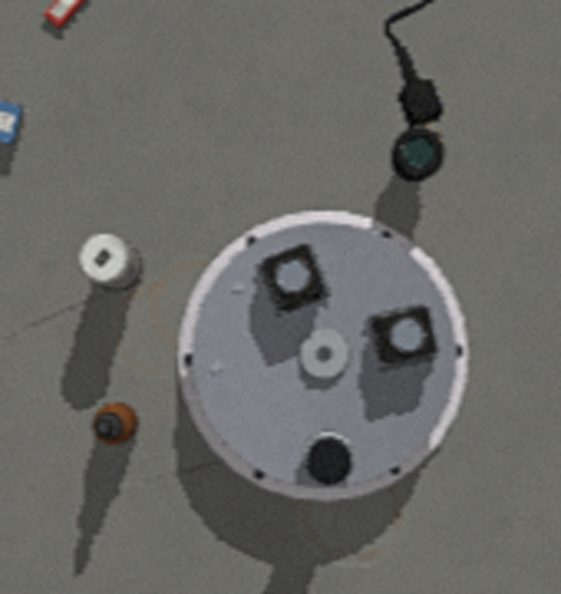

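View pics/scene0c.png

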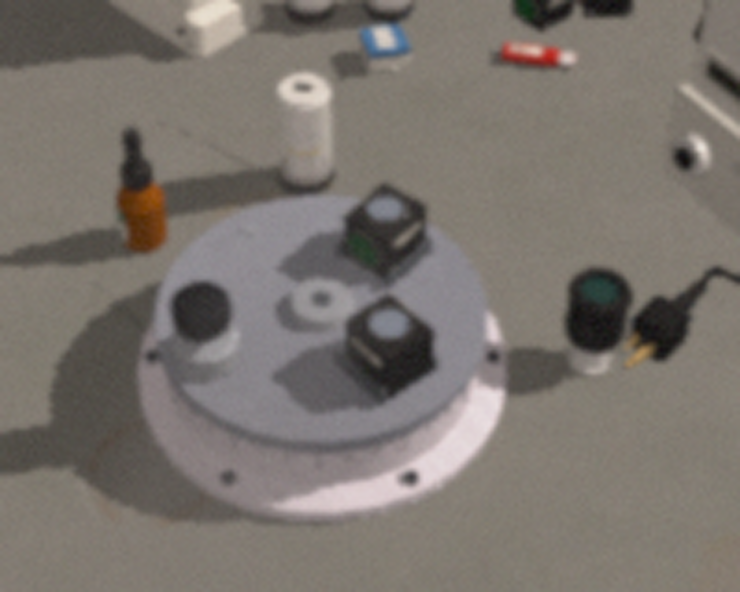

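The pictures show the turret with its axis near (0.580, 0.032). The black knob is at (0.505, 0.030), 75 mm from the axis as specified. The cubes, bottle (left), lens case (left, behind) and eyepiece (far right) are all clear of the arc the knob will travel. I'm approaching now.

{"op": "step_arm", "data": {"steps": [[34, -34, 0, 0], [34, -34, 0, 0], [34, -34, 0, 0], [34, -34, 0, 0], [34, -34, 0, 0], [34, -34, 0, 0], [34, -34, 0, 0], [34, -34, 0, 0]], "claw": 100}}

```text
time: 1.5
tool_pos: [0.3845, -0.2242, 0.2309]
tool_rot: [0.001, 0.984, 0.178, 0.001]
contact_force: [0.7, -0.1, 0.2]
gripper_width: 0.996
```

{"op": "step_arm", "data": {"steps": [[36, -35, 0, 0], [36, -35, 0, 0], [36, -35, 0, 0], [36, -35, 0, 0], [34, -34, 0, 0], [0, 0, 20, 8], [0, 0, 20, 8], [0, 0, 10, 6]]}}

```text
time: 2.3
tool_pos: [0.4933, 0.0102, 0.1849]
tool_rot: [0.002, 1.0, -0.014, 0.008]
contact_force: [0.4, -0.5, -0.2]
gripper_width: 1.001
```

{"op": "step_arm", "data": {"steps": [[6, -10, 10, -1], [5, -9, 10, 0], [1, -1, 10, 0], [0, 0, 0, 0]]}}

```text
time: 2.7
tool_pos: [0.5068, 0.0321, 0.1518]
tool_rot: [0.002, 1.0, -0.002, 0.008]
contact_force: [-0.5, 0.4, 0.6]
gripper_width: 1.003
```

Run:
```python
from h import *
s=state();print(s["time"],s["tool_pos"],s["tool_rot"],s["contact_force"])
for cam in("scene","top"):
    im,d=grab_frame(cam);P=cloud(cam,d)
    m=(P[...,2]>.098)&(P[...,2]<.108)&(np.hypot(P[...,0]-.505,P[...,1]-.03)<.025);print(cam,m.sum(),P[m].mean(0) if m.any() else 0)
    u,v=w2px(cam,[.505,.03,.1]).astype(int)
    cv2.imwrite(f"pics/{cam}1.png",cv2.resize(im[v-70:v+60,u-70:u+70,::-1],None,fx=4,fy=4,interpolation=cv2.INTER_CUBIC))
```

```text
2.7 [0.50678337 0.03208225 0.15179799] [ 0.00195499  0.99996688 -0.00195964  0.00765406] [-0.47489734  0.40543035  0.58703806]
scene 165 [0.502846   0.02672748 0.10337624]
top 0 0
```

View pics/scene1.png

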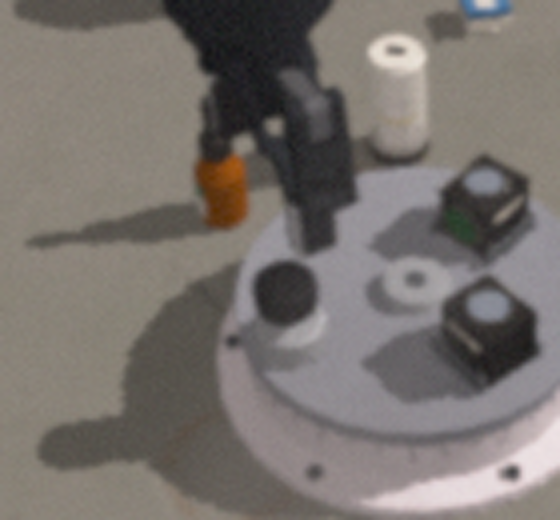

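{"op": "step_arm", "data": {"steps": [[-1, 1, 20, 0], [-1, 1, 20, 0], [0, 0, 20, 0], [0, 0, 14, 0], [0, 0, 0, 0]]}}

```text
time: 3.3
tool_pos: [0.5111, 0.0276, 0.0827]
tool_rot: [0.003, 1.0, -0.003, 0.014]
contact_force: [-0.9, -0.9, 0.4]
gripper_width: 1.0
```

{"op": "step_arm", "data": {"steps": [[-4, -2, 5, 0], [-2, 0, 2, 0], [0, 0, 0, 0]]}}

```text
time: 3.6
tool_pos: [0.5064, 0.0294, 0.0775]
tool_rot: [0.003, 1.0, -0.003, 0.016]
contact_force: [-0.3, -0.2, -0.6]
gripper_width: 0.998
```

Next, close on the knob.

{"op": "step_arm", "data": {"steps": [[-1, 0, 1, 0], [0, 0, 0, 0], [0, 0, 0, 0], [0, 0, 0, 0], [0, 0, 0, 0], [0, 0, 0, 0]], "claw": 0}}

```text
time: 4.2
tool_pos: [0.5066, 0.0293, 0.0788]
tool_rot: [0.003, 1.0, -0.002, 0.018]
contact_force: [0.2, -0.2, 0.5]
gripper_width: 0.349
```

{"op": "step_arm", "data": {"steps": [[0, 0, 0, 0], [0, 0, 0, 0], [0, 0, 0, 0]]}}

```text
time: 4.5
tool_pos: [0.5067, 0.0293, 0.0788]
tool_rot: [0.003, 1.0, -0.002, 0.018]
contact_force: [-1.2, 0.2, 0.9]
gripper_width: 0.349
```

{"op": "step_arm", "data": {"steps": [[0, 0, -4, 0], [0, 0, -4, 0], [0, 0, -4, 0], [0, 0, 0, 0]]}}

```text
time: 4.9
tool_pos: [0.5065, 0.0293, 0.0872]
tool_rot: [0.003, 1.0, -0.003, 0.019]
contact_force: [4.9, -0.5, -9.5]
gripper_width: 0.346
```

{"op": "step_arm", "data": {"steps": [[0, 0, -3, 0], [0, 0, -2, 0], [0, 0, 0, 0]]}}

```text
time: 5.2
tool_pos: [0.5065, 0.0293, 0.0894]
tool_rot: [0.003, 1.0, -0.003, 0.021]
contact_force: [5.4, -0.8, -9.0]
gripper_width: 0.349
```

Run:
```python
import numpy as np
c=np.array([.580,.0325]);p0=np.array([.5065,.0293])
from plant import state;s=state();print(s["tool_pos"],s["contact_force"],s["ft_torque"])
```

```text
[0.50654876 0.02933759 0.08941925] [ 5.44571087 -0.78790674 -9.02437188] [-0.01810305 -0.74561944  0.02960873]
```

{"op": "step_arm", "data": {"steps": [[0, 0, -1.5, 0], [0, 3, -0.5, -2.3], [0, 3, -0.5, -2.3], [0, 3, -0.5, -2.3]]}}

```text
time: 5.6
tool_pos: [0.5073, 0.021, 0.0887]
tool_rot: [0.003, 0.998, 0.058, 0.023]
contact_force: [5.3, -0.6, -10.0]
gripper_width: 0.346
```

{"op": "step_arm", "data": {"steps": [[0.1, 4, -1, -3.1], [0.1, 4, -1, -3.1], [0.1, 4, -1, -3.1], [0.1, 4, -1, -3.1], [0, 0, -1, 0]]}}

```text
time: 6.1
tool_pos: [0.5115, 0.0055, 0.0893]
tool_rot: [0.004, 0.986, 0.167, 0.025]
contact_force: [6.6, -1.0, -9.5]
gripper_width: 0.348
```

{"op": "step_arm", "data": {"steps": [[0.1, 4, -0.5, -3.1], [0.1, 4, -0.5, -3.1], [0.1, 4, -0.5, -3.1], [0, 0, 0, 0]]}}

```text
time: 6.5
tool_pos: [0.5165, -0.005, 0.0873]
tool_rot: [0.003, 0.969, 0.245, 0.026]
contact_force: [5.9, -2.6, -9.1]
gripper_width: 0.351
```

{"op": "step_arm", "data": {"steps": [[0, 0, 1, 0], [0, 0, 1, 0], [0, 0, 0, 0]]}}

```text
time: 6.8
tool_pos: [0.5167, -0.005, 0.0862]
tool_rot: [0.002, 0.969, 0.244, 0.025]
contact_force: [0.8, -0.4, -2.2]
gripper_width: 0.345
```

{"op": "step_arm", "data": {"steps": [[0, 0, 0, 0], [0, 0, 0, 0], [0, 0, 0, 0], [0, 0, 0, 0]], "claw": 62}}

```text
time: 7.2
tool_pos: [0.5169, -0.0049, 0.087]
tool_rot: [0.003, 0.969, 0.245, 0.026]
contact_force: [-1.2, -0.2, -0.7]
gripper_width: 0.619
```

{"op": "step_arm", "data": {"steps": [[-1, 0, 8, 0], [-1, 0, 8, 0], [-0.5, 0, 7, 0], [0, 0, 0, 0]]}}

```text
time: 7.6
tool_pos: [0.5154, -0.006, 0.0616]
tool_rot: [0.003, 0.969, 0.245, 0.026]
contact_force: [-0.0, 0.4, -0.4]
gripper_width: 0.621
```

Run:
```python
from h import *
s=state();print(s["time"],s["tool_pos"],s["tool_rot"],s["contact_force"])
cam="scene"
im,d=grab_frame(cam);P=cloud(cam,d)
u,v=w2px(cam,[.52,-.005,.1]).astype(int)
cv2.imwrite(f"pics/{cam}2.png",cv2.resize(im[v-60:v+50,u-60:u+80,::-1],None,fx=5,fy=5,interpolation=cv2.INTER_CUBIC))
m=(np.hypot(P[...,0]-.5165,P[...,1]+.005)<.025)&(P[...,2]>.08)&(P[...,2]<.125)
print(np.histogram(P[m][:,2],bins=np.arange(.08,.126,.003)))
```

```text
7.6 [ 0.51543521 -0.00596356  0.06159122] [0.00293966 0.96914113 0.24516138 0.02554841] [-0.03966323  0.4326938  -0.39938737]
(array([ 1,  0,  0,  0,  5, 14, 13, 11, 14, 24, 54,  4,  0,  0,  0]), array([0.08 , 0.083, 0.086, 0.089, 0.092, 0.095, 0.098, 0.101, 0.104,
       0.107, 0.11 , 0.113, 0.116, 0.119, 0.122, 0.125]))
```

View pics/scene2.png

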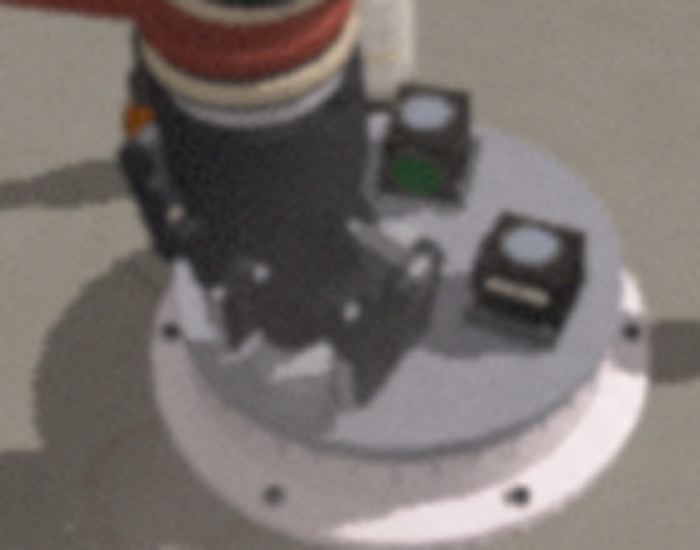

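The knob top reads about 0.112 m, so the plunger has risen 8 mm and is on its track. The cubes show the head has turned by about 0.5 rad, and the fingers straddle the housing. I'll bring the trailing finger up against the housing.

{"op": "step_arm", "data": {"steps": [[0, 2, 2, 0], [0, 2, 0, 0], [0, 2, 0, 0]]}}

```text
time: 7.95
tool_pos: [0.5191, -0.0115, 0.0601]
tool_rot: [0.003, 0.969, 0.245, 0.026]
contact_force: [-0.4, 0.1, 0.5]
gripper_width: 0.621
```

{"op": "step_arm", "data": {"steps": [[0, 1.5, 0, -1], [0, 1.5, 0, -1], [0, 1.5, 0, -1]]}}

```text
time: 8.25
tool_pos: [0.5212, -0.0137, 0.0601]
tool_rot: [0.001, 0.962, 0.272, 0.026]
contact_force: [-0.7, 3.2, -0.7]
gripper_width: 0.619
```

{"op": "step_arm", "data": {"steps": [[0, 1.5, 0, -1], [0, 1.5, 0, -1], [0, 1.5, 0, -1], [0, 1.5, 0, -1]]}}

```text
time: 8.65
tool_pos: [0.5245, -0.0179, 0.0602]
tool_rot: [0.001, 0.951, 0.308, 0.026]
contact_force: [-0.6, 2.4, -0.2]
gripper_width: 0.62
```

{"op": "step_arm", "data": {"steps": [[0.3, 1.5, 0, -1.1], [0.3, 1.5, 0, -1.1], [0.3, 1.3, 0, -1.1]]}}

```text
time: 8.95
tool_pos: [0.5276, -0.0209, 0.0602]
tool_rot: [0.001, 0.941, 0.338, 0.026]
contact_force: [-1.2, 3.0, 0.2]
gripper_width: 0.618
```

{"op": "step_arm", "data": {"steps": [[0.1, 1, 0, -0.8], [0.1, 1, 0, -0.8], [0.1, 1, 0, -0.8], [0.1, 1, 0, -0.8]]}}

```text
time: 9.35
tool_pos: [0.5309, -0.0241, 0.0603]
tool_rot: [0.002, 0.93, 0.366, 0.026]
contact_force: [-0.8, 0.3, -0.2]
gripper_width: 0.62
```

{"op": "step_arm", "data": {"steps": [[0.1, 1, 0, -0.8], [0.1, 1, 0, -0.8], [0.1, 1, 0, -0.8]]}}

```text
time: 9.65
tool_pos: [0.5327, -0.0251, 0.0602]
tool_rot: [0.001, 0.922, 0.387, 0.025]
contact_force: [-1.4, 5.3, 2.8]
gripper_width: 0.619
```

```bash
cat > chk.py <<'E'
from h import *
import sys
s=state();p=s["tool_pos"];print(s["time"],np.round(p,4),np.round(s["contact_force"],1))
im,d=grab_frame("scene");P=cloud("scene",d)
th=np.arctan2(.0325-p[1],.58-p[0])-.14
k=np.array([.58-.075*np.cos(th),.0325-.075*np.sin(th)])
m=(np.hypot(P[...,0]-k[0],P[...,1]-k[1])<.018)&(P[...,2]>.095)&(P[...,2]<.12)
print(round(th,3),k,np.histogram(P[m][:,2],bins=np.arange(.095,.12,.002)))
if len(sys.argv)>1:
    u,v=w2px("scene",[*k,.1]).astype(int)
    cv2.imwrite(f"pics/{sys.argv[1]}.png",cv2.resize(im[v-60:v+50,u-60:u+80,::-1],None,fx=5,fy=5,interpolation=cv2.INTER_CUBIC))
E
python3 chk.py
```

```text
9.65 [ 0.5327 -0.0251  0.0602] [-1.4  5.3  2.8]
0.743 [ 0.52474501 -0.01821376] (array([ 9, 11,  7, 12,  4, 10, 11, 46, 69,  4,  0,  0]), array([0.095, 0.097, 0.099, 0.101, 0.103, 0.105, 0.107, 0.109, 0.111,
       0.113, 0.115, 0.117, 0.119]))
```

Still riding on the track (top at 0.111). I'll carry on in small steps.

{"op": "step_arm", "data": {"steps": [[0.1, 1, 0, -0.8], [0.1, 1, 0, -0.8], [0.1, 1, 0, -0.8]]}}

```text
time: 10.0
tool_pos: [0.5353, -0.0274, 0.0603]
tool_rot: [0.002, 0.913, 0.408, 0.025]
contact_force: [-0.3, 1.8, 0.1]
gripper_width: 0.62
```

{"op": "step_arm", "data": {"steps": [[0.1, 1, 0, -0.8], [0.1, 1, 0, -0.8], [0.1, 1, 0, -0.8]]}}

```text
time: 10.3
tool_pos: [0.5381, -0.0296, 0.0604]
tool_rot: [0.003, 0.903, 0.429, 0.025]
contact_force: [-1.5, 5.2, -0.3]
gripper_width: 0.623
```

{"op": "step_arm", "data": {"steps": [[0.1, 1, 0, -0.7], [0.1, 1, 0, -0.7], [0.1, 1, 0, -0.7]]}}

```text
time: 10.6
tool_pos: [0.5401, -0.0307, 0.0603]
tool_rot: [0.002, 0.894, 0.447, 0.024]
contact_force: [-0.4, -0.3, -0.6]
gripper_width: 0.62
```

{"op": "step_arm", "data": {"steps": [[0.1, 1, 0, -0.7], [0.1, 1, 0, -0.7]]}}

```text
time: 10.8
tool_pos: [0.5428, -0.033, 0.0608]
tool_rot: [0.004, 0.888, 0.459, 0.025]
contact_force: [-1.6, 2.2, -0.4]
gripper_width: 0.621
```

{"op": "step_arm", "data": {"steps": [[0.1, 1, 0, -0.7], [0.1, 1, 0, -0.7], [0.1, 1, 0, -0.7]]}}

```text
time: 11.1
tool_pos: [0.5452, -0.0341, 0.0607]
tool_rot: [0.003, 0.879, 0.476, 0.024]
contact_force: [-3.0, 4.1, 1.8]
gripper_width: 0.621
```

{"op": "step_arm", "data": {"steps": [[0.1, 1, 0, -0.8], [0.1, 1, 0, -0.8], [0.1, 1, 0, -0.8]]}}

```text
time: 11.4
tool_pos: [0.5459, -0.0331, 0.0605]
tool_rot: [-0.0, 0.868, 0.496, 0.023]
contact_force: [-3.5, 4.1, 2.7]
gripper_width: 0.622
```

```bash
python3 chk.py s3
```

```text
11.4 [ 0.5459 -0.0331  0.0605] [-3.5  4.1  2.7]
0.951 [ 0.53644003 -0.02855349] (array([10, 12,  8, 40, 94, 24,  0,  0,  0,  0,  0,  0]), array([0.095, 0.097, 0.099, 0.101, 0.103, 0.105, 0.107, 0.109, 0.111,
       0.113, 0.115, 0.117, 0.119]))
```

View pics/s3.png

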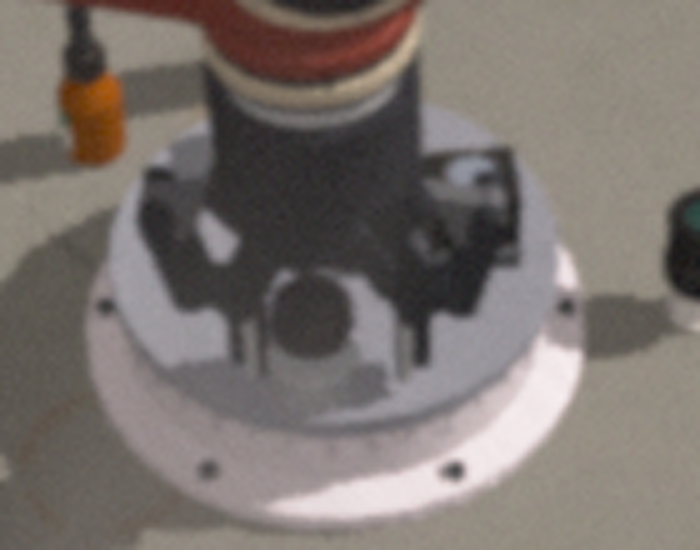

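The plunger has dropped: the knob top is at 0.104 m, its home height. I stopped turning, so now I back off to centre and lift away.

{"op": "step_arm", "data": {"steps": [[0, -2, 0, 0], [0, -3, 0, 0], [0, -2.5, 0, 0], [0, 0, 0, 0]]}}

```text
time: 11.85
tool_pos: [0.5402, -0.0305, 0.0609]
tool_rot: [0.002, 0.867, 0.497, 0.023]
contact_force: [-0.6, 0.1, 0.1]
gripper_width: 0.619
```

{"op": "step_arm", "data": {"steps": [[0, -2.5, 0, 0], [0, 0, -10, 0], [0, 0, -20, 0], [0, 0, -30, 0], [0, 0, -40, 0], [0, 0, -40, 0]]}}

```text
time: 12.45
tool_pos: [0.5274, -0.0315, 0.1999]
tool_rot: [-0.002, 0.867, 0.497, 0.018]
contact_force: [0.0, -0.2, 0.0]
gripper_width: 0.621
```

{"op": "step_arm", "data": {"steps": [[-40, 0, -20, 0], [-40, 0, 0, 0], [-40, 0, 0, 0], [0, 0, 0, 0], [0, 0, 0, 0]]}}

```text
time: 12.95
tool_pos: [0.4693, -0.1404, 0.2321]
tool_rot: [0.008, 0.867, 0.498, 0.026]
contact_force: [0.5, 0.5, -0.4]
gripper_width: 0.622
```

Run:
```python
from h import *
s=state();print(s["time"],s["tool_pos"],s["contact_force"])
for cam in("scene","top"):
    im,d=grab_frame(cam);P=cloud(cam,d);d0=np.load(cam+".npy");P0=cloud(cam,d0)
    m=(P[...,2]>.098)&(P[...,2]<.115)&(np.hypot(P[...,0]-.536,P[...,1]+.029)<.03)
    if m.sum()>5:
        (cx,cy),r=cv2.minEnclosingCircle(P[m][:,:2].astype(np.float32));print(cam,"knob",cx,cy,r,np.median(P[m][:,2]),"theta",np.arctan2(.0325-cy,.58-cx))
    for l in("oil_bottle","lens_case","eyepiece"):
        for b in boxes_of(cam,l)[:1]:
            x,y,w,h=b["box"];print(l,b["p"],np.round(b["box"]))
    cv2.imwrite(f"pics/{cam}9.png",cv2.resize(im[120:300,220:420,::-1],None,fx=3,fy=3,interpolation=cv2.INTER_CUBIC))
```

```text
12.95 [ 0.46929208 -0.14041609  0.23205188] [ 0.456943    0.50956354 -0.38598097]
scene knob 0.5362887382507324 -0.030848078429698944 0.016102565452456474 0.10378489450972639 theta 0.9668017172066141
oil_bottle 0.52 [254. 187.   6.   9.]
lens_case 0.69 [292. 220.  17.  19.]
eyepiece 0.75 [376. 201.  16.  31.]
top knob 0.5387369990348816 -0.0275620985776186 0.01616370864212513 0.10330471917481177 theta 0.9688447453057597
lens_case 0.51 [252. 193.  18.  16.]
eyepiece 0.55 [346. 160.  18.  16.]
```

View pics/scene9.png

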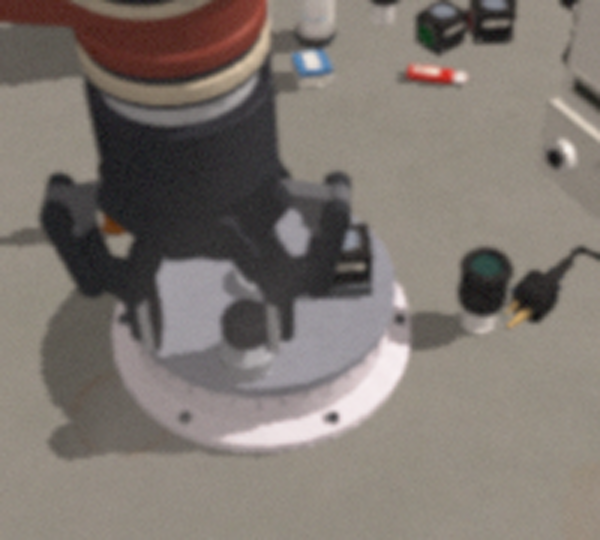

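The knob top is at 0.1035 m in both cameras, so the plunger is home, and the tool is clear of everything. Handing in.

```bash
python3 -c "
from plant import job_done;print(job_done())"
```

```text
the job is handed in; nothing more can be done
None
```

The head is locked in the next notch, about 0.95 rad anticlockwise, with the plunger fully home. I handed the job in at about 13 s of the 56 s allowed.

- **What I did:** I lifted the knob about 10 mm and turned the head to about 0.5 rad. I then let the plunger down on its track and released the knob. After that I pushed the housing about 1 mm at a time until the plunger dropped, then backed off and lifted clear.
- **Plunger home:** the knob top reads 0.1035 m in both cameras, the home height. It read about 0.111 m while riding on the track.
- **Forces:** every reading taken while pushing was about 6 N or less, and 11.5 N or less over the whole job. They came only at the end of each move, so a short peak in between would not show.
- **Possible overrun:** the forward move in which I noticed the drop had three steps, so a step or two may have pressed lightly after the pin fell.
- **Bystanders:** the eyepiece stands where it was in both cameras, and the lens case stands where it was in the top view. The scene-camera box for the lens case, and a weak one for the bottle, landed elsewhere. I took both as false finds, because the picture shows the arm hiding most of the bottle. The bottle was last clearly seen upright just after the plunger dropped. The tool stayed well away from all three.

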